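# Find the solid kiln post by its weight and stand it on the shelf

### The arm

A 6-joint arm with a two-finger parallel gripper is mounted at the origin on the work surface. World frame = base frame: x ahead of the robot, y to its left, z up, the work surface at z = 0. Lengths are in mm, angles in rad, forces in N, time in s.
With the tool pointing down it reaches from about 350 to 975 mm from the base axis. Payload 7.1 kg.
Tool frame: the origin (TCP) lies between the finger pads; the fingertips stand 17 mm ahead of it and the grasp point (between the pads) lies 2 mm behind it (tip_reach is the y of the fingertips in the tool frame, in mm); y points along the fingers, x is the direction in which the jaws open and shut, and the axes are right-handed (so a half turn about y gives the same grasp; the last joint's range is limited). The gripper opens to 88 mm and grips with 3 to 60 N. Pads are 20 mm wide; open, the fingers measure 115 mm over their backs; the gripper's body (75 mm by 178 mm) begins 61 mm behind the grasp point.
Start: joints at [-1.158, 0.423, 1.63, -0, 1.089, -0.019], TCP at [261.581, -567.609, 239.675] pointing down, gripper open.
Joint ranges: [-3, 3], [-0.9, 2.11], [0.09, 2.58], [-1.31, 4.45], [0.11, 2.69], [-2.54, 2.54]. Speed limits (rad/s): [2.39, 2.39, 3.01, 3.14, 3.14, 3.14].

### API

Orientations are given as a rotation vector (axis times angle).
In Python, from workcell import get_obs, get_image, camera_model, close_job, silhouettes, tip_of, tip_reach gives the robot as it stands. The module is installed in compiled form; this text tells all that it offers.
- The arm moves only by the tool arm_command, never from a script. Its argument "targets" is a list of rows, each a list of 4 numbers: the shift along the tool's x, y, z in mm, then the turn about the tool's y in rad. A call has 1 to 20 rows; each row shifts and turns the commanded pose from where the row before left it, along the tool's axes as they then stand; what a row does not reach is not made up. A row lasts 1/12 s, in which the tool goes at most 41.7 mm and 7.16 degrees, less where a joint would pass 70% of its speed; a pose out of reach is approached as far as the arm can. A call is refused whole if a number of a shift passes 41.7 or a number of a turn 0.125, either way. A call with a gripper value outside its range is refused whole. "gripper" is the opening in per cent of the stroke, from 0 (shut) to 100 (fully open), set as the call begins (left out, the last holds). The fingers move at their own pace and stop on an object; the grip force is fixed at half the most. Time passes only in rows, so rows that do not move let the fingers close. It gives the time, the measured TCP pose, the force and the opening at its end, in the units of the state.
- get_obs(): the state, without advancing time (a new reading comes with each control period).
- get_image(name): name is "scene" or "side" or "wrist"; returns the picture (400x640x3 uint8, blue, green, red); there is no depth.
- camera_model(name): a dict with "mtx" (3x3 intrinsics, pixels), "position" and "orientation" of the camera in the world. Camera axes: x right, y up, looking along -z (the intrinsics and any distortion apply to the point x, -y, -z); pixel columns grow to the right and rows downward; lengths in mm; the calibration is good to about 2 mm. A picture is of the moment at which its call begins: read the wrist's pose just before it. camera_model takes no time and is no camera call; for the wrist camera it gives the pose at the moment of the call.
- close_job(): hands the job in, once; it reports no verdict.
Trained networks look in the newest picture that a camera, given by its name, has taken for a name from the list of things; names that differ only in an ending like _2 or _b are one class to them, and where a whole thing is asked for, a point or a joint stands for the part that bears it (a point fixed in the world has none). Each returns a list of dicts, best first, with "conf" (0 to 1); they miss things now and then, are a little off and sometimes report something else, mostly with a low value. They report only what shows in the picture. A call takes as long as a camera call. They do not tell look-alikes from the thing itself.
- silhouettes(camera, thing): "pixels" (400x640 bool, what is visible of it) and "at" ([column, row] in pixels, amid what is visible of it).
- tip_of(camera, thing): "at" ([column, row] in pixels: a listed point, or the origin of a listed thing).
The state is a dict: "t": time; "qpos": joint angles; "qvel": joint speeds; "joint_torque": joint torques, N m; "ee_pos": TCP position; "orientation": TCP orientation; "ft_force": force on the tool from outside, world axes, zero at the start; "moment": the same for the moment, N m; "width": finger opening in mm.
Only numpy, scipy, OpenCV 4.12 (cv2) and the standard library are available. Lean on these libraries where they do the work, as an engineer would, in place of code of your own. Each camera call takes 0.05 s, during which the arm holds its last target. There are 200 camera calls.

### The job

Of the three look-alike kiln posts lying in the plywood cradles only one is solid and strong enough: find it by feeling its weight, and stand it upright on the bare marked corner of the kiln shelf, on the middle of the mark and square to the shelf. Leave the two hollow posts lying in the cradles they came from; set posts down gently, never letting one drop or fall, and do not disturb the posts already standing or the other things on the table.

Things in the scene. Friction and masses are not known exactly. Their poses are not given: they have to be found in the camera images.
- post_a: one of three identical-looking buff fireclay kiln posts, 130 x 40 x 40 mm, ends closed and alike, at first lying in cradle_a. Two are hollow (155 to 215 g), one solid (415 to 565 g); which one varies and cannot be seen, only felt by lifting. Origin: middle of the face that is underneath at the start; x along its length, z square to that face, upwards at the start
- post_a_mid (a point): the centre of post_a (20 mm from its long faces, 65 mm from its ends), where its weight also acts
- cradle_a: fixed plywood cradle of post_a: floor strip along x, 34 mm wide, 10 mm thick, narrower than the post so that fingers pass down the post's long sides; end boards 12 mm thick, 66 mm wide, 75 mm high (168 mm overall) 6 mm beyond the post's ends, so the post comes out and goes back straight up and down. Origin: centre of its underside, on the table
- cradle_a_seat (a point): where the centre of post_a lies when it is in its cradle, 30 mm above the table
- post_b: one of three identical-looking buff fireclay kiln posts, 130 x 40 x 40 mm, ends closed and alike, at first lying in cradle_b. Two are hollow (155 to 215 g), one solid (415 to 565 g); which one varies and cannot be seen, only felt by lifting. Origin: middle of the face that is underneath at the start; x along its length, z square to that face, upwards at the start
- post_b_mid (a point): the centre of post_b (20 mm from its long faces, 65 mm from its ends), where its weight also acts
- cradle_b: fixed plywood cradle of post_b: floor strip along x, 34 mm wide, 10 mm thick, narrower than the post so that fingers pass down the post's long sides; end boards 12 mm thick, 66 mm wide, 75 mm high (168 mm overall) 6 mm beyond the post's ends, so the post comes out and goes back straight up and down. Origin: centre of its underside, on the table
- cradle_b_seat (a point): where the centre of post_b lies when it is in its cradle, 30 mm above the table
- post_c: one of three identical-looking buff fireclay kiln posts, 130 x 40 x 40 mm, ends closed and alike, at first lying in cradle_c. Two are hollow (155 to 215 g), one solid (415 to 565 g); which one varies and cannot be seen, only felt by lifting. Origin: middle of the face that is underneath at the start; x along its length, z square to that face, upwards at the start
- post_c_mid (a point): the centre of post_c (20 mm from its long faces, 65 mm from its ends), where its weight also acts
- cradle_c: fixed plywood cradle of post_c: floor strip along x, 34 mm wide, 10 mm thick, narrower than the post so that fingers pass down the post's long sides; end boards 12 mm thick, 66 mm wide, 75 mm high (168 mm overall) 6 mm beyond the post's ends, so the post comes out and goes back straight up and down. Origin: centre of its underside, on the table
- cradle_c_seat (a point): where the centre of post_c lies when it is in its cradle, 30 mm above the table
- kiln_shelf: fixed flat kiln shelf of fired ceramic, 190 mm (x) x 210 mm (y) x 15 mm thick, lying on the table; origin: centre of its underside. Its four post places are at x = +-70, y = +-80 mm; three hold posts, one is bare
- bare_spot (a point): centre of the bare post place, on the shelf's upper face (15 mm above the table): a 50 mm square outline in pale kiln wash, square to the shelf; its z axis points up
- stander_1: kiln post of the same size, loose, already standing upright on one of the shelf's other places (top 145 mm above the table); origin: centre of its foot. Not to be disturbed
- stander_2: kiln post of the same size, loose, already standing upright on one of the shelf's other places (top 145 mm above the table); origin: centre of its foot. Not to be disturbed
- stander_3: kiln post of the same size, loose, already standing upright on one of the shelf's other places (top 145 mm above the table); origin: centre of its foot. Not to be disturbed
- glaze_jar: bystander: capped amber glass jar, 56 mm across, 85 mm high; origin: centre of its base
- mug: bystander: clay mug, 76 mm across plus a handle to its +y, 80 mm high; origin: centre of its base
- bowl: bystander: pale bowl, 100 mm across, 45 mm high; origin: centre of its base
- glaze_brush: bystander: glaze brush lying flat, 170 mm long along its x, under 60 mm wide and 30 mm high; origin: on the table under its middle
- rib_block: bystander: dark wooden rib, 90 x 50 x 22 mm, lying flat; origin: centre of its underside
Things that resemble listed ones, but are neither listed nor needed, are in the scene too. What is shaped like the cradle_b but red is not meant.

How it is judged (in metres and radians):
At the end, for the whole second after the job is handed in: The solid post stands on the shelf at the mark: upright within 0.05 rad, centre within 15 mm of the middle and 60 to 70 mm above the shelf, sides within 0.2 rad of the shelf edges. Each hollow post lies in its own cradle, centre within 12 mm of its seat. All under 0.02 m/s ((((horizontal distance between post_a_mid and bare_spot below 0.015 m and z of post_a_mid in the frame of bare_spot between 0.06 and 0.07 m and (angle between post_a's own x axis and vertical below 0.05 rad or angle between post_a's own x axis and vertical above 3.0916 rad) and (angle between the y axis of post_a and the x axis of kiln_shelf, either way round below 0.2 rad or angle between the y axis of post_a and the y axis of kiln_shelf, either way round below 0.2 rad) and distance between core_c0 and post_a_mid below 0.012 m) and distance between post_b_mid and cradle_b_seat below 0.012 m and distance between post_c_mid and cradle_c_seat below 0.012 m) or ((horizontal distance between post_b_mid and bare_spot below 0.015 m and z of post_b_mid in the frame of bare_spot between 0.06 and 0.07 m and (angle between post_b's own x axis and vertical below 0.05 rad or angle between post_b's own x axis and vertical above 3.0916 rad) and (angle between the y axis of post_b and the x axis of kiln_shelf, either way round below 0.2 rad or angle between the y axis of post_b and the y axis of kiln_shelf, either way round below 0.2 rad) and distance between core_c0 and post_b_mid below 0.012 m) and distance between post_a_mid and cradle_a_seat below 0.012 m and distance between post_c_mid and cradle_c_seat below 0.012 m) or ((horizontal distance between post_c_mid and bare_spot below 0.015 m and z of post_c_mid in the frame of bare_spot between 0.06 and 0.07 m and (angle between post_c's own x axis and vertical below 0.05 rad or angle between post_c's own x axis and vertical above 3.0916 rad) and (angle between the y axis of post_c and the x axis of kiln_shelf, either way round below 0.2 rad or angle between the y axis of post_c and the y axis of kiln_shelf, either way round below 0.2 rad) and distance between core_c0 and post_c_mid below 0.012 m) and distance between post_a_mid and cradle_a_seat below 0.012 m and distance between post_b_mid and cradle_b_seat below 0.012 m)) and linear speed of each of post_a, post_b, post_c below 0.02 m/s); the robot touches nothing.
It fails at once if a stock post falls free (dropped, thrown or toppled: faster than 0.4 m/s with no finger on it) ((linear speed of post_a above 0.4 m/s and contact force between the fingers and post_a below 0.05 N) or (linear speed of post_b above 0.4 m/s and contact force between the fingers and post_b below 0.05 N) or (linear speed of post_c above 0.4 m/s and contact force between the fingers and post_c below 0.05 N)).
It fails at once if a post already standing on the kiln shelf is shifted by more than 15 mm or knocked over (distance of any of stander_1, stander_2, stander_3 from where it was at the start of the episode above 0.015 m or angle between any of stander_1, stander_2, stander_3's own z axis and vertical above 0.25 rad).
It fails at once if a bystander (jar, mug, bowl, brush, rib block) is shifted by more than 30 mm (distance of any of glaze_jar, mug, bowl, glaze_brush, rib_block from where it was at the start of the episode above 0.03 m).
It also fails if it takes over 72 s, if anything falls off the work surface, if the arm or the gripper's body presses on something with over 40 N, if the wrist force passes 120 N, or if a joint passes its speed limit or range.

## Working session

There is one attempt and no reset: what is moved stays moved. The work goes in short steps, Python scripts to look and compute and a tool call to move; the robot and the scene stay as the last step left them, time stands still between calls to the robot, and variables do not carry over. Pictures are saved under pics/ and viewed, about 8 in all and at most 12, crops included, and the job is handed in when it is done.

Besides the shell and the picture viewer there is one more tool, called after "Emit:" by a JSON object that holds its "method" and its "body". arm_command: Moves the arm, as the interface text tells. Its arguments: {"type":"object","properties":{"targets":{"type":"array","items":{"type":"array","items":{"type":"number"}}},"gripper":{"type":"number"}},"required":["targets"]}

```bash
mkdir -p pics
cat > h.py <<'E'
import numpy as np, cv2
from scipy.spatial.transform import Rotation as R
from workcell import *
def cam(n):
    m=camera_model(n); o=np.array(m["orientation"],float)
    Rm=R.from_rotvec(o).as_matrix() if o.shape==(3,) else (o if o.shape==(3,3) else R.from_quat(o).as_matrix())
    return np.array(m["mtx"],float),np.array(m["position"],float),Rm,m
def ray(n,px):
    K,p,Rm,m=cam(n)
    d=np.linalg.inv(K)@np.array([px[0],px[1],1.0])
    return p,Rm@np.array([d[0],-d[1],-d[2]])
def onz(n,px,z):
    p,d=ray(n,px); return (p+d*(z-p[2])/d[2])
def proj(n,P):
    K,p,Rm,m=cam(n); c=Rm.T@(np.array(P,float)-p); u=K@np.array([c[0],-c[1],-c[2]]); return u[:2]/u[2]
E
python3 - <<'E'
from h import *
for n in("scene","side","wrist"):
    print(n,camera_model(n)); im=get_image(n); cv2.imwrite(f"pics/{n}0.png",im)
o=get_obs(); print({k:np.round(v,3) for k,v in o.items()}); print(R.from_rotvec(o["orientation"]).as_matrix().round(3))
for n in("scene","side"):
    get_image(n)
    for t,z in(("post_a_mid",30),("cradle_a_seat",30),("cradle_a",0),("kiln_shelf",0),("bare_spot",15),("stander_1",15),("glaze_jar",0),("mug",0),("bowl",0),("glaze_brush",0),("rib_block",0)):
        for r in tip_of(n,t)[:5]:
            print(n,t,round(r["conf"],2),np.round(r["at"]),onz(n,r["at"],z).round()[:2])
E
```

```text
scene {'mtx': array([[438.74553458,   0.        , 322.21925621],
       [  0.        , 438.74553458, 198.52681967],
       [  0.        ,   0.        ,   1.        ]]), 'position': array([1145.5051265 ,   84.23317868, 1099.08433437]), 'orientation': array([0.36896266, 0.48792046, 1.81967462])}
side {'mtx': array([[440.71503127,   0.        , 321.43387298],
       [  0.        , 440.71503127, 201.03364793],
       [  0.        ,   0.        ,   1.        ]]), 'position': array([ 218.1933902 , 1148.88524079,  830.75476097]), 'orientation': array([ 0.15884467, -1.41560856, -2.53549311])}
wrist {'mtx': array([[307.12236802,   0.        , 319.21648341],
       [  0.        , 307.12236802, 203.427792  ],
       [  0.        ,   0.        ,   1.        ]]), 'position': array([ 337.40709216, -532.36620056,  383.81224177]), 'orientation': array([-0.27225858,  0.17391491, -1.12936937])}
{'t': np.float64(0.15), 'qpos': array([-1.158,  0.424,  1.63 , -0.   ,  1.089, -0.019]), 'qvel': array([-0.001, -0.002, -0.003,  0.   ,  0.001,  0.001]), 'joint_torque': array([ 0.0000e+00, -5.4498e+01, -2.7392
[... 1571 characters left out ...]
]
side kiln_shelf 0.87 [291. 275.] [525. 254.]
side kiln_shelf 0.26 [327. 176.] [ 571. -339.]
side bare_spot 0.61 [277. 245.] [603. 155.]
side bare_spot 0.23 [314. 196.] [ 572. -153.]
side stander_1 0.93 [323. 253.] [461. 151.]
side stander_1 0.81 [259. 280.] [599. 313.]
side stander_1 0.58 [308. 293.] [455. 324.]
side stander_1 0.26 [352. 167.] [ 485. -411.]
side glaze_jar 0.95 [248. 213.] [765.  -7.]
side glaze_jar 0.37 [274. 247.] [614. 146.]
side mug 0.66 [264. 190.] [ 770. -169.]
side mug 0.5 [327. 177.] [ 569. -334.]
side bowl 0.62 [310. 164.] [ 662. -416.]
side bowl 0.29 [353. 168.] [ 483. -435.]
side glaze_brush 0.62 [265. 227.] [678.  56.]
side rib_block 0.58 [225. 249.] [755. 197.]
```

```bash
python3 -c "
import cv2
a=cv2.imread('pics/scene0.png');b=cv2.imread('pics/side0.png');print(a.shape)"
```

```text
(400, 640, 3)
```

View pics/scene0.png

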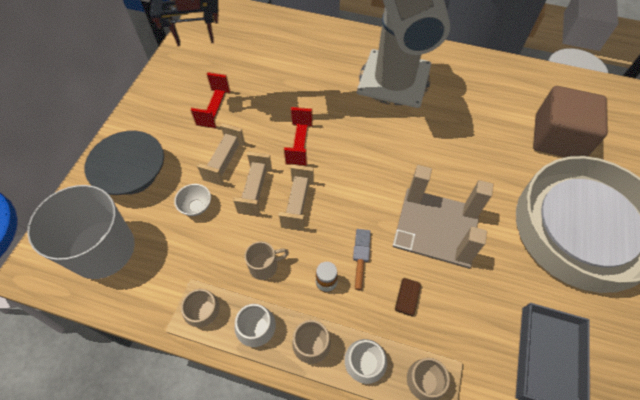

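View pics/side0.png

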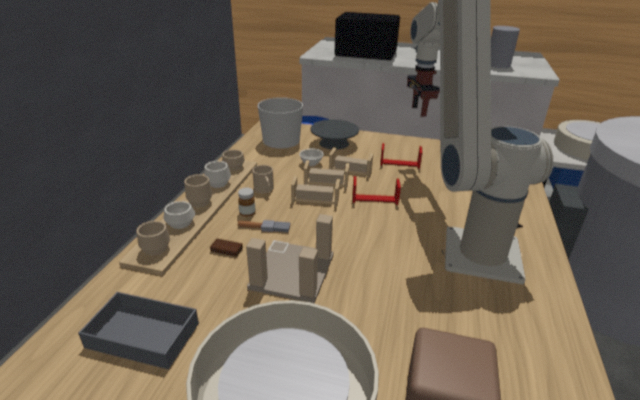

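The scene view shows three filled buff cradles near (222,155), (253,185) and (297,195). Empty red decoys are at (212,100) and (300,137). The shelf is near (438,227), with its bare mark at (404,240). Next I'll check the wrist view.

Run:
```python
from h import *
get_image("wrist")
for t,z in(("post_a",50),("cradle_a",0)):
    for r in silhouettes("wrist",t)[:6]:
        m=r["pixels"].astype(np.uint8); ys,xs=np.nonzero(m)
        c,_=cv2.findContours(m,cv2.RETR_EXTERNAL,cv2.CHAIN_APPROX_NONE); c=max(c,key=cv2.contourArea)[:,0,:]
        W=np.array([onz("wrist",p,z)[:2] for p in c],np.float32)
        print(t,round(r["conf"],2),np.round(r["at"]),m.sum(),np.round(cv2.minAreaRect(W)[0]),np.round(cv2.minAreaRect(W)[1]),round(cv2.minAreaRect(W)[2],1))
```

```text
cradle_a 0.62 [314. 129.] 6387 [ 302. -542.] [205.  81.] 6.0
cradle_a 0.59 [53. 17.] 2318 [ 300. -220.] [43. 99.] 11.8
```

View pics/wrist0.png

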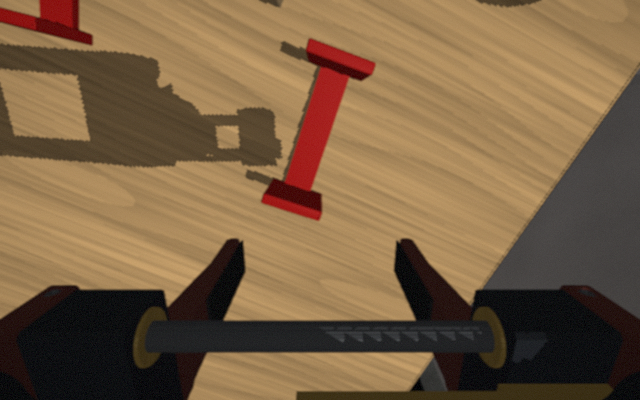

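The wrist view shows only the red decoy at (315,130) and a second one in the top-left corner. I'll move over the real cradles.

Emit:
{"method": "arm_command", "body": {"targets": [[-18,-8,29,0],[-18,-8,29,0],[-18,-8,29,0],[-18,-8,29,0],[-18,-8,29,0],[-18,-8,29,0],[-18,-8,29,0],[-18,-8,29,0],[-18,-8,29,0],[0,0,0,0.108],[0,0,0,0.108],[0,0,0,0.108],[0,0,0,0.108],[0,0,0,0]], "gripper": 100}}

```text
t: 2.67
ee_pos: [430.9, -311.1, 311.8]
orientation: [-1.207, 1.212, -1.212]
ft_force: [0.0, 0.3, -0.5]
width: 87.9
```

```bash
cat >> h.py <<'E'
def rects(n,t,z,k=6):
    for r in silhouettes(n,t)[:k]:
        m=r["pixels"].astype(np.uint8)
        c,_=cv2.findContours(m,cv2.RETR_EXTERNAL,cv2.CHAIN_APPROX_NONE); c=max(c,key=cv2.contourArea)[:,0,:]
        W=np.array([onz(n,p,z)[:2] for p in c],np.float32); q=cv2.minAreaRect(W)
        B=cv2.boxPoints(q); e=[B[1]-B[0],B[2]-B[1]]; e=max(e,key=np.linalg.norm); a=np.degrees(np.arctan2(e[1],e[0]))
        print(t,round(r["conf"],2),np.round(r["at"]),m.sum(),np.round(q[0],1),np.round(q[1]),"long yaw",round((a+90)%180-90,1))
def st():
    o=get_obs(); Rm=R.from_rotvec(o["orientation"]).as_matrix()
    print("t",o["t"].round(2),"p",o["ee_pos"].round(1),"yaw z",np.degrees(np.arctan2(Rm[1,2],Rm[0,2])).round(1),"F",o["ft_force"].round(2),"M",o["moment"].round(3),"w",o["width"].round(1)); return o
E
python3 - <<'E'
from h import *
st(); cv2.imwrite("pics/w1.png",get_image("wrist"))
rects("wrist","post_a",50); rects("wrist","cradle_a",0)
for t,z in(("post_a_mid",30),("cradle_a_seat",30)):
    for r in tip_of("wrist",t): print(t,r["conf"],r["at"],onz("wrist",r["at"],z).round(1))
E
```

```text
Traceback (most recent call last):
  File "h.py", line 25, in st
    print("t",o["t"].round(2),"p",o["ee_pos"].round(1),"yaw z",np.degrees(np.arctan2(Rm[1,2],Rm[0,2])).round(1),"F",o["ft_force"].round(2),"M",o["moment"].round(3),"w",o["width"].round(1)); return o
              ^^^^^^^^^^^^
AttributeError: 'float' object has no attribute 'round'
```

```bash
sed -i 's/o\["t"\].round(2)/round(o["t"],2)/; s/o\["width"\].round(1)/round(float(o["width"]),1)/' h.py
python3 - <<'E'
from h import *
st(); cv2.imwrite("pics/w1.png",get_image("wrist"))
rects("wrist","post_a",50); rects("wrist","cradle_a",0)
for t,z in(("post_a_mid",30),("cradle_a_seat",30)):
    for r in tip_of("wrist",t): print(t,round(r["conf"],2),np.round(r["at"]),onz("wrist",r["at"],z).round(1))
E
```

```text
t 2.67 p [ 430.9 -311.1  311.8] yaw z -0.2 F [ 0.03  0.26 -0.49] M [-0.042  0.002  0.018] w 87.9
post_a 0.95 [402. 117.] 3802 [ 494.8 -416.2] [ 49. 129.] long yaw -1.4
post_a 0.87 [303.  59.] 3938 [ 563.8 -293.3] [130.  42.] long yaw 8.5
post_a 0.65 [199.  53.] 4510 [ 570.4 -165.7] [127.  49.] long yaw 7.5
cradle_a 0.97 [263. 215.] 3924 [ 341.1 -216.5] [206.  93.] long yaw 11.7
cradle_a 0.93 [465. 228.] 3504 [ 294.  -572.4] [211. 107.] long yaw 10.3
cradle_a 0.9 [306. 124.] 1061 [ 487.  -302.6] [22. 78.] long yaw -82.0
cradle_a 0.84 [402.  63.] 2223 [ 577.5 -436.2] [30. 93.] long yaw -89.8
cradle_a 0.73 [212. 120.] 866 [ 495.4 -154.1] [ 22. 100.] long yaw -82.1
post_a_mid 0.6 [301.  66.] [ 564.3 -288.5   30. ]
cradle_a_seat 0.3 [398. 123.] [ 493.8 -418.1   30. ]
```

View pics/w1.png

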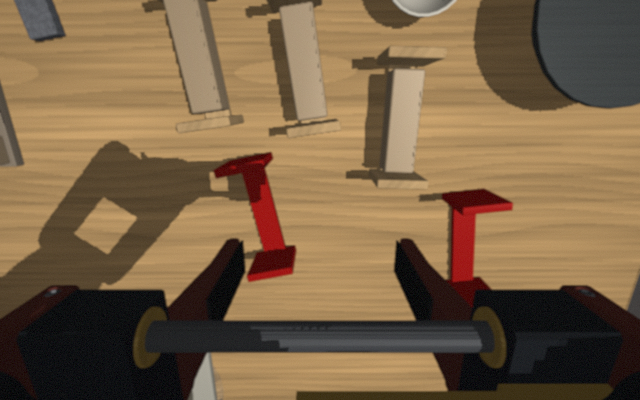

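The wrist view shows three posts, near (402,117), (303,59) and (199,53). I'll take a closer look at the middle one.

Emit:
{"method": "arm_command", "body": {"targets": [[-6,30,12,-0.05],[-6,30,12,-0.05],[-7,30,12,-0.05],[0,0,12,0],[0,0,0,0],[0,0,0,0]]}}

```text
t: 3.42
ee_pos: [478.7, -289.3, 222.9]
orientation: [-1.276, 1.097, -1.099]
ft_force: [0.4, 1.2, 0.3]
width: 88.1
```

Run:
```python
from h import *
st(); cv2.imwrite("pics/w2.png",get_image("wrist"))
rects("wrist","post_a",50); rects("wrist","cradle_a",75)
for t,z in(("post_a_mid",30),("cradle_a_seat",30),("cradle_a",0)):
    for r in tip_of("wrist",t): print(t,round(r["conf"],2),np.round(r["at"]),onz("wrist",r["at"],z).round(1))
```

```text
t 3.42 p [ 478.7 -289.3  222.9] yaw z 8.6 F [0.37 1.16 0.26] M [ 0.04   0.019 -0.003] w 88.1
post_a 0.95 [438. 184.] 5389 [ 494.  -414.2] [ 52. 129.] long yaw -1.6
post_a 0.7 [333. 101.] 5517 [ 564.1 -293.7] [128.  41.] long yaw 8.0
post_a 0.65 [206.  70.] 7213 [ 573.3 -166.4] [127.  49.] long yaw 7.6
post_a 0.47 [337.  26.] 3808 [ 640.8 -285.1] [28. 71.] long yaw -81.4
cradle_a 0.86 [491. 280.] 1183 [ 413.7 -493.8] [47. 68.] long yaw -62.1
cradle_a 0.81 [444. 122.] 2594 [ 569.9 -412.7] [22. 88.] long yaw -87.1
cradle_a 0.78 [337.  29.] 3938 [ 633.5 -284.5] [25. 65.] long yaw -82.1
cradle_a 0.56 [213. 152.] 1883 [ 502.9 -178.3] [26. 81.] long yaw -81.5
cradle_a 0.16 [498.  30.] 6731 [ 639.2 -423. ] [58. 91.] long yaw -81.4
post_a_mid 0.89 [332. 110.] [ 559.7 -291.8   30. ]
cradle_a 0.94 [427. 182.] [ 493.3 -422.1    0. ]
cradle_a 0.69 [261. 252.] [ 368.3 -228.4   -0. ]
```

View pics/w2.png

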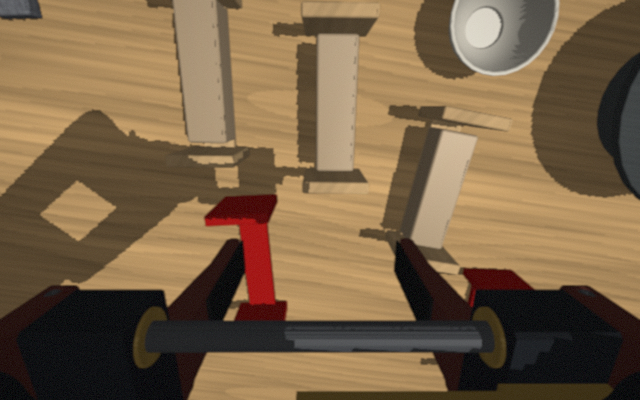

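The view is now centred on P2 at (564,-293.5), yaw 8.2°, with no obstructions. I'll go over it, descend and grip it at the centre.

Emit:
{"method": "arm_command", "body": {"targets": [[6,10,28,0],[6,25,28,0],[5,30,28,0],[0,35,0,0],[0,35,0,0],[0,30,0,0],[0,20,0,0],[0,6,0,0],[0,0,0,0],[0,0,0,0]]}}

```text
t: 4.55
ee_pos: [563.8, -293.5, 31.7]
orientation: [-1.276, 1.097, -1.099]
ft_force: [0.7, 1.0, 1.3]
width: 87.8
```

Emit:
{"method": "arm_command", "body": {"targets": [[0,0,0,0],[0,0,0,0],[0,0,0,0],[0,0,0,0],[0,0,0,0],[0,0,0,0],[0,0,0,0],[0,0,0,0]], "gripper": 0}}

```text
t: 5.22
ee_pos: [563.3, -293.0, 30.7]
orientation: [-1.276, 1.098, -1.098]
ft_force: [-1.6, 0.7, 1.6]
width: 40.1
```

Emit:
{"method": "arm_command", "body": {"targets": [[0,-5,0,0],[0,-10,0,0],[0,-10,0,0],[0,-10,0,0],[0,-5,0,0],[0,0,0,0],[0,0,0,0],[0,0,0,0],[0,0,0,0]]}}

```text
t: 5.97
ee_pos: [562.8, -292.8, 70.2]
orientation: [-1.276, 1.099, -1.097]
ft_force: [-0.3, 0.2, -4.4]
width: 39.7
```

Run:
```python
from h import *
for i in range(10):
    get_image("side"); o=get_obs(); print(round(o["t"],2),o["ft_force"].round(2),o["moment"].round(3))
cv2.imwrite("pics/w3.png",get_image("wrist"))
```

```text
6.02 [-0.6  -0.52 -4.8 ] [ 0.021 -0.014 -0.   ]
6.07 [ 0.12 -0.27 -4.89] [ 0.001  0.012 -0.032]
6.12 [-0.08  0.45 -4.1 ] [ 0.027 -0.05   0.005]
6.17 [ 0.03 -0.88 -4.5 ] [-0.007  0.017  0.048]
6.22 [-0.29  0.28 -4.61] [0.007 0.017 0.039]
6.27 [-0.37 -0.15 -4.67] [-0.     0.04  -0.011]
6.32 [ 0.19  0.47 -4.37] [0.04  0.027 0.043]
6.37 [ 0.95 -0.31 -5.1 ] [0.054 0.031 0.051]
6.42 [ 0.75  0.16 -4.43] [ 0.049 -0.009 -0.002]
6.47 [-0.3  -0.12 -5.  ] [0.082 0.017 0.005]
```

The reading averages about 4.65 N (roughly 475 g), so this is the solid post. I'll set it back down and regrip near its inner end so it can pivot to hang upright.

Emit:
{"method": "arm_command", "body": {"targets": [[0,12,0,0],[0,12,0,0],[0,10,0,0],[0,4,0,0],[0,1.5,0,0],[0,0,0,0],[0,0,0,0]]}}

```text
t: 7.1
ee_pos: [562.8, -292.8, 30.6]
orientation: [-1.277, 1.099, -1.097]
ft_force: [-1.1, 0.5, -3.6]
width: 39.9
```

Emit:
{"method": "arm_command", "body": {"targets": [[0,0,0,0],[0,0,0,0],[0,0,0,0],[0,0,0,0],[0,0,-15,0],[0,0,-20,0],[0,0,-8,0],[0,0,0,0],[0,0,0,0]], "gripper": 80}}

```text
t: 7.85
ee_pos: [521.1, -299.8, 31.5]
orientation: [-1.276, 1.098, -1.099]
ft_force: [0.6, -0.6, -0.5]
width: 70.5
```

Emit:
{"method": "arm_command", "body": {"targets": [[0,0,0,0],[0,0,0,0],[0,0,0,0],[0,0,0,0],[0,0,0,0],[0,0,0,0]], "gripper": 0}}

```text
t: 8.35
ee_pos: [521.0, -299.3, 31.1]
orientation: [-1.276, 1.098, -1.098]
ft_force: [1.0, -0.7, -0.4]
width: 39.8
```

Emit:
{"method": "arm_command", "body": {"targets": [[0,-10,0,0],[0,-10,0,0],[0,-10,0,0],[0,-10,2,0],[0,0,0,0],[0,0,0,0],[0,0,0,0]]}}

```text
t: 8.93
ee_pos: [522.6, -299.0, 71.3]
orientation: [-1.276, 1.098, -1.098]
ft_force: [0.3, 0.5, -4.9]
width: 39.6
```

Run:
```python
from h import *
st(); a=get_image("wrist");st(); b=get_image("side")[110:260,230:430]
cv2.imwrite("pics/c4.png",np.hstack([a[:,100:540],cv2.resize(b,(360,400)[0:1]+(270,)) if 0 else np.vstack([cv2.resize(b,(340,255)),np.zeros((145,340,3),np.uint8)])]))
```

```text
t 8.93 p [ 522.6 -299.    71.3] yaw z 8.6 F [ 0.33  0.51 -4.9 ] M [0.04  0.238 0.012] w 39.6
t 8.98 p [ 522.3 -298.9   70.9] yaw z 8.6 F [-0.52 -0.61 -4.08] M [0.048 0.231 0.044] w 39.9
```

View pics/c4.png

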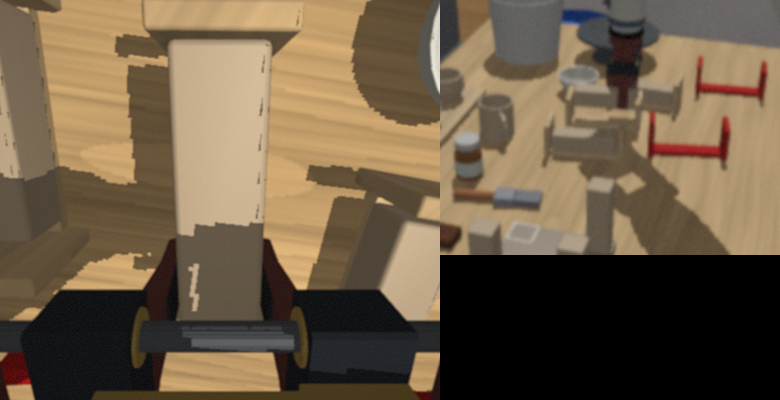

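View 6 of 12 shows the post held level. The moment is 0.23 N m and it did not swing, so the pads hold it rigidly. I'll press the free end against its fixed end board and raise, so friction and then the wall lever the free end down.

Emit:
{"method": "arm_command", "body": {"targets": [[0,12,0,0],[0,12,0,0],[0,10,0,0],[0,2,0,0],[0,0,2,0],[0,0,2,0],[0,0,1,0],[0,0,0,0]]}}

```text
t: 9.7
ee_pos: [527.6, -298.4, 35.3]
orientation: [-1.277, 1.098, -1.098]
ft_force: [-1.0, -0.8, -5.0]
width: 39.9
```

Emit:
{"method": "arm_command", "body": {"targets": [[0,0,1.5,0],[0,0,1,0],[0,0,0,0]]}}

```text
t: 9.95
ee_pos: [527.8, -297.9, 35.3]
orientation: [-1.278, 1.102, -1.096]
ft_force: [-11.2, -2.6, -0.6]
width: 39.8
```

Emit:
{"method": "arm_command", "body": {"targets": [[0,-4,0.5,0],[0,-4,0.5,0],[0,-4,0,0],[0,0,0,0]]}}

```text
t: 10.28
ee_pos: [528.8, -297.2, 47.1]
orientation: [-1.278, 1.102, -1.095]
ft_force: [-9.0, -1.6, -4.0]
width: 39.5
```

Run:
```python
from h import *
st(); a=get_image("wrist");st(); cv2.imwrite("pics/w5.png",a)
```

```text
t 10.28 p [ 528.8 -297.2   47.1] yaw z 8.6 F [-9.   -1.64 -3.95] M [-0.159  1.409 -0.033] w 39.5
t 10.33 p [ 528.8 -297.2   47. ] yaw z 8.6 F [-8.05 -0.73 -3.02] M [-0.05   1.387 -0.047] w 39.6
```

View pics/w5.png

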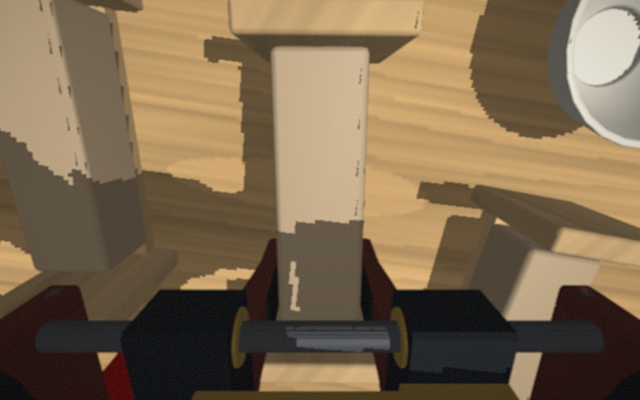

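```bash
cat > tl.py <<'E'
from h import *
# predicted pixel of post far-end top corners for tilts, grip point = TCP-2y
def pred(L=107):
    o=get_obs(); Rm=R.from_rotvec(o["orientation"]).as_matrix(); p=o["ee_pos"]-2*Rm[:,1]
    for th in (0,5,10,15,20,30,45,60,75,90):
        t=np.radians(th); out=[]
        for u,v in((L,-20),(L,20),(L-130,-20)):   # along post, tool-y offset
            for s in(-20,20):
                q=p+Rm@np.array([s,u*np.sin(t)+v*np.cos(t),u*np.cos(t)-v*np.sin(t)]); out+=[tuple(int(round(c)) for c in proj("wrist",q))]
        print(th,out)
E
python3 -c "
from tl import *
pred()"
```

```text
0 [(263, 38), (375, 38), (277, 56), (360, 56), (278, 337), (360, 337)]
5 [(267, 39), (371, 39), (280, 63), (358, 63), (277, 336), (361, 336)]
10 [(271, 43), (367, 43), (282, 71), (356, 71), (276, 336), (361, 335)]
15 [(274, 48), (364, 48), (284, 80), (354, 80), (276, 334), (362, 334)]
20 [(277, 54), (361, 54), (286, 89), (352, 89), (275, 332), (363, 332)]
30 [(282, 69), (356, 69), (289, 108), (349, 108), (274, 327), (364, 327)]
45 [(287, 96), (351, 96), (292, 138), (346, 138), (273, 314), (365, 314)]
60 [(291, 125), (347, 125), (294, 168), (344, 168), (272, 298), (366, 298)]
75 [(293, 155), (344, 155), (295, 199), (342, 199), (272, 279), (366, 279)]
90 [(295, 186), (343, 186), (296, 230), (342, 230), (273, 260), (365, 260)]
```

View 7 shows the far top corners at (272,46) and (368,46). That matches about 10° of tilt with no slip on the board, so the method works. I'll continue along the arc.

Emit:
{"method": "arm_command", "body": {"targets": [[0,-6,0.8,0],[0,-6,0.8,0],[0,-7,0.8,0],[0,-6,1.8,0],[0,-6,1.8,0],[0,-6,2,0],[0,-6,2.6,0],[0,-6,2.8,0],[0,-5,2.9,0],[0,0,0,0]]}}

```text
t: 11.17
ee_pos: [546.5, -294.8, 102.0]
orientation: [-1.277, 1.099, -1.096]
ft_force: [-5.1, 0.7, -3.0]
width: 39.3
```

```bash
python3 -c "
from tl import *
st(); a=get_image('wrist'); cv2.imwrite('pics/w6.png',a); pred()
for r in silhouettes('wrist','post_a')[:4]:
    m=r['pixels']; ys,xs=np.nonzero(m); print(r['conf'],np.round(r['at']),ys.min(),ys.max(),xs.min(),xs.max(),[int(m[y].sum()) for y in range(40,330,10)])
"
```

```text
t 11.17 p [ 546.5 -294.8  102. ] yaw z 8.6 F [-5.11  0.72 -2.97] M [0.142 1.123 0.077] w 39.3
0 [(263, 38), (375, 38), (277, 56), (360, 56), (278, 337), (360, 337)]
5 [(267, 39), (371, 39), (280, 63), (358, 63), (277, 336), (361, 336)]
10 [(271, 43), (367, 43), (282, 71), (356, 71), (276, 336), (361, 335)]
15 [(274, 48), (364, 48), (284, 80), (354, 80), (276, 334), (362, 334)]
20 [(277, 54), (361, 54), (286, 89), (352, 89), (275, 332), (363, 332)]
30 [(282, 69), (356, 69), (289, 108), (349, 108), (274, 327), (364, 327)]
45 [(287, 96), (351, 96), (292, 138), (346, 138), (273, 314), (365, 314)]
60 [(291, 125), (347, 125), (294, 168), (344, 168), (272, 298), (366, 298)]
75 [(293, 155), (344, 155), (295, 199), (342, 199), (272, 279), (366, 279)]
90 [(295, 186), (343, 186), (296, 230), (342, 230), (273, 260), (365, 260)]
0.88 [130. 152.] 56 254 69 185 [0, 0, 74, 94, 94, 93, 92, 90, 90, 89, 88, 87, 86, 86, 85, 83, 84, 82, 80, 80, 72, 59, 0, 0, 0, 0, 0, 0, 0]
0.77 [317. 213.] 98 320 279 360 [0, 0, 0, 0, 0, 0, 67, 71, 72, 72, 73, 74, 74, 74, 75, 75, 77, 76, 77, 78, 78, 78, 78, 80, 80, 80, 82, 81, 6]
0.61 [478. 260.] 220 310 430 525 [0, 0, 0, 0, 0, 0, 0, 0, 0, 0, 0, 0, 0, 0, 0, 0, 0, 0, 6, 22, 50, 84, 83, 82, 81, 27, 14, 2, 0]
0.55 [322.  85.] 71 98 261 385 [0, 0, 0, 0, 125, 124, 0, 0, 0, 0, 0, 0, 0, 0, 0, 0, 0, 0, 0, 0, 0, 0, 0, 0, 0, 0, 0, 0, 0]
```

Emit:
{"method": "arm_command", "body": {"targets": [[0,-6,3.3,0],[0,-6,3.5,0],[0,-7,6.5,0],[0,-8,6.8,0],[0,-6.5,7.5,0],[0,-6.5,7.9,0],[0,-5,8.4,0],[0,-5,8.7,0],[0,-3,9.1,0],[0,0,0,0]]}}

```text
t: 12.1
ee_pos: [610.7, -286.0, 155.5]
orientation: [-1.275, 1.095, -1.1]
ft_force: [-2.2, 0.4, -4.3]
width: 39.7
```

```bash
python3 -c "
from tl import *
st(); a=get_image('wrist'); cv2.imwrite('pics/w7.png',a)
for r in silhouettes('wrist','post_a')[:4]:
    m=r['pixels']; ys,xs=np.nonzero(m); print(r['conf'],np.round(r['at']),ys.min(),ys.max(),xs.min(),xs.max(),[int(m[y].sum()) for y in range(150,330,10)])
"
```

```text
t 12.1 p [ 610.7 -286.   155.5] yaw z 8.6 F [-2.15  0.37 -4.33] M [ 0.059  0.503 -0.006] w 39.7
0.95 [425. 280.] 266 288 414 456 [0, 0, 0, 0, 0, 0, 0, 0, 0, 0, 0, 0, 8, 18, 0, 0, 0, 0]
0.65 [176. 218.] 150 288 138 213 [2, 64, 64, 63, 63, 62, 61, 61, 60, 60, 59, 59, 58, 50, 0, 0, 0, 0]
0.62 [318. 281.] 189 386 277 361 [0, 0, 0, 0, 48, 53, 55, 59, 62, 64, 65, 68, 71, 74, 76, 79, 81, 0]
```

View pics/w7.png

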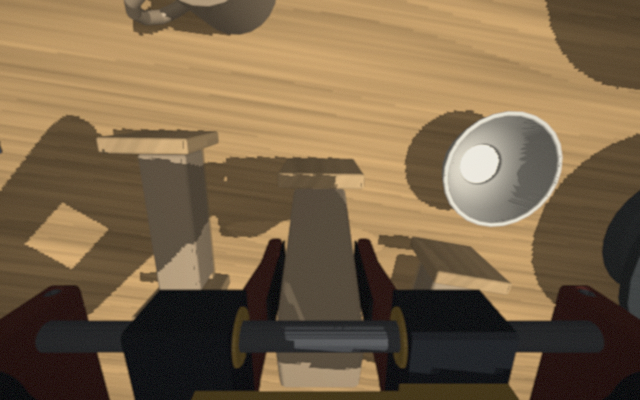

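View 8 shows the post hanging close to vertical: its foot edge is at row 188, against 186 predicted for 90°. I'll lift it and carry it towards the shelf.

Emit:
{"method": "arm_command", "body": {"targets": [[0,-12,-1,0],[0,-20,-2,0],[0,-20,-1,0],[-10,-8,0,0],[-20,0,2,0],[-26,0,3,0],[-26,0,3,0],[-26,0,3,0],[-26,0,3,0],[-26,0,3,0],[-26,0,2,0],[-26,0,2,0],[-20,0,2,0],[-10,0,1,0],[0,0,0,0],[0,0,0,0]]}}

```text
t: 13.53
ee_pos: [592.1, -43.8, 214.5]
orientation: [-1.276, 1.096, -1.098]
ft_force: [-0.2, -0.7, -5.0]
width: 39.8
```

```bash
python3 -c "
from tl import *
st(); a=get_image('wrist'); cv2.imwrite('pics/w8.png',a)
for t,z in(('bare_spot',15),('kiln_shelf',0),('stander_1',15)):
    for r in tip_of('wrist',t)[:3]: print(t,round(r['conf'],2),np.round(r['at']),onz('wrist',r['at'],z).round(1))
rects('wrist','kiln_shelf',15,2)
rects('wrist','stander_1',145,3)
b=get_image('scene'); 
for t,z in(('bare_spot',15),('stander_1',15)):
    for r in tip_of('scene',t)[:3]: print(t,round(r['conf'],2),np.round(r['at']),onz('scene',r['at'],z).round(1))
rects('scene','kiln_shelf',15,2)
c=cv2.resize(b[160:280,370:510],(560,480),interpolation=cv2.INTER_CUBIC)
cv2.imwrite('pics/v8.png',c)
"
```

```text
t 13.53 p [592.1 -43.8 214.5] yaw z 8.7 F [-0.23 -0.65 -5.04] M [-0.068 -0.046 -0.015] w 39.8
kiln_shelf 0.8 [ 82. 195.] [530.4 236.8   0. ]
stander_1 0.67 [ 16. 243.] [462.2 309.9  15. ]
stander_1 0.64 [147. 264.] [457.7 151.7  15. ]
kiln_shelf 0.74 [ 80. 190.] 22687 [531.7 223.5] [204. 191.] long yaw 89.4
stander_1 0.76 [  6. 134.] 525 [626.6 174.2] [10. 28.] long yaw -8.8
stander_1 0.75 [124. 284.] 4012 [516.8 101.5] [44. 90.] long yaw -45.5
stander_1 0.65 [ 14. 248.] 1114 [532.3 182.7] [22. 44.] long yaw -8.8
bare_spot 0.57 [404. 240.] [596.6 154.5  15. ]
bare_spot 0.51 [222. 153.] [ 473.9 -431.9   15. ]
stander_1 0.94 [463. 256.] [597.2 314.3  15. ]
stander_1 0.83 [413. 194.] [445.8 150.7  15. ]
stander_1 0.75 [468. 211.] [457.3 310.2  15. ]
kiln_shelf 0.75 [435. 227.] 3899 [529.8 234.7] [214. 196.] long yaw 89.8
kiln_shelf 0.21 [296. 196.] 640 [ 547.1 -167.2] [131.  50.] long yaw 9.1
```

View pics/w8.png

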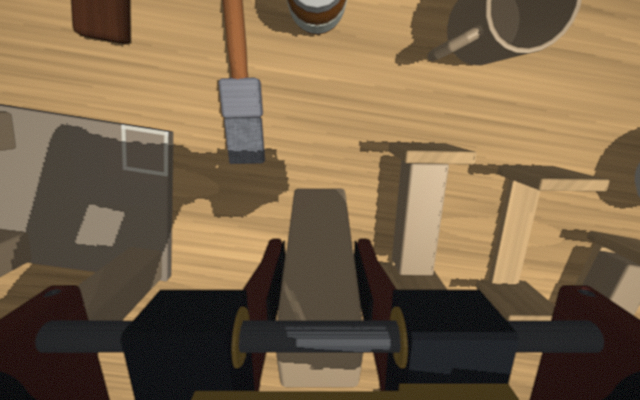

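View pics/v8.png

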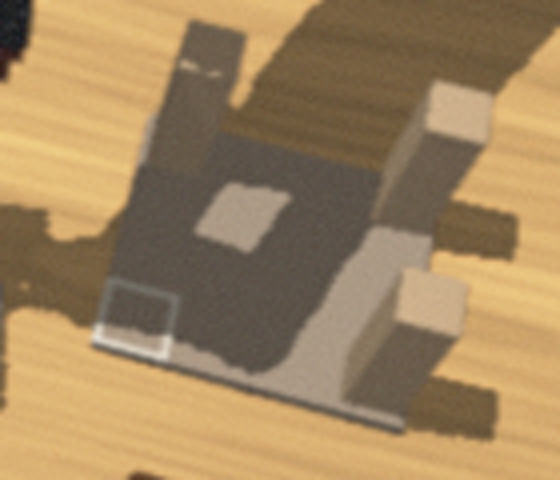

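Views 9 and 10 show the mark. Its corners in the wrist image are about (123,125), (170,131), (168,175) and (123,168). In the scene crop they are (108,282), (178,296), (168,360) and (94,343).

```bash
python3 -c "
from h import *
for n,q in (('wrist',[(123,125),(170,131),(168,175),(123,168)]),('scene',[(397,230.5),(414.5,234),(412,250),(393.5,245.7)])):
    W=np.array([onz(n,p,15)[:2] for p in q]); print(n,W.round(0).tolist(),W.mean(0).round(1))
    e=[W[(i+1)%4]-W[i] for i in range(4)]; print([(np.linalg.norm(v).round(),np.degrees(np.arctan2(v[1],v[0])).round(1)) for v in e])
# shelf front edge from wrist: (0,104)-(172,131)
a,b=onz('wrist',(0,104),15),onz('wrist',(172,131),15); print(a.round(),b.round(),np.degrees(np.arctan2(*(a-b)[[1,0]])))
a,b=onz('scene',(370+94/4,160+347/4),15),onz('scene',(370+403/4,160+428/4),15); print(a.round(),b.round(),np.degrees(np.arctan2(*(b-a)[[1,0]])))
"
```

```text
wrist [[624.0, 176.0], [625.0, 125.0], [575.0, 127.0], [576.0, 177.0]] [600.1 151.3]
[(np.float64(50.0), np.float64(-88.7)), (np.float64(50.0), np.float64(177.7)), (np.float64(50.0), np.float64(89.3)), (np.float64(48.0), np.float64(-2.3))]
scene [[575.0, 131.0], [572.0, 179.0], [621.0, 182.0], [623.0, 132.0]] [597.7 156. ]
[(np.float64(48.0), np.float64(94.4)), (np.float64(49.0), np.float64(3.1)), (np.float64(50.0), np.float64(-87.3)), (np.float64(47.0), np.float64(-179.3))]
[627. 304.  15.] [625. 123.  15.] 89.65464850884011
[626. 132.  15.] [623. 339.  15.] 90.8676545188378
```

Emit:
{"method": "arm_command", "body": {"targets": [[-10,0,2,0],[-20,0,4,0],[-25,0,5,0],[-25,0,5,0],[-25,0,5,0],[-25,0,5,0],[-25,0,5,0],[-20,0,4,0],[-12,0,3,0],[-6,0,1.6,0],[0,0,0,0.05],[0,10,0,0.05],[0,20,0,0.052],[0,20,0,0],[0,15,0,0],[0,5,0,0],[0,0,0,0],[0,0,0,0]]}}

```text
t: 15.53
ee_pos: [602.6, 152.5, 144.5]
orientation: [-1.208, 1.211, -1.211]
ft_force: [1.0, -0.4, -5.4]
width: 39.4
```

```bash
python3 -c "
from tl import *
st(); a=get_image('wrist'); cv2.imwrite('pics/w9.png',a)
for r in silhouettes('wrist','post_a')[:3]:
    m=r['pixels']; ys,xs=np.nonzero(m); print(round(r['conf'],2),np.round(r['at']),ys.min(),ys.max(),xs.min(),xs.max())
for n in('side','scene'):
    b=get_image(n); o=get_obs(); c=proj(n,(599,153,90)).astype(int); print(n,c)
    d=b[c[1]-60:c[1]+60,c[0]-50:c[0]+50]; cv2.imwrite('pics/%s9.png'%n,cv2.resize(d,(390,468),interpolation=cv2.INTER_CUBIC))
cv2.imwrite('pics/v9.png',np.hstack([cv2.imread('pics/side9.png'),cv2.imread('pics/scene9.png')]))
"
```

```text
t 15.53 p [602.6 152.5 144.5] yaw z -0.2 F [ 0.99 -0.39 -5.37] M [ 0.016 -0.08   0.052] w 39.4
0.81 [318. 282.] 188 386 277 362
0.73 [630. 246.] 167 302 610 639
side [277 224]
scene [407 227]
```

View pics/v9.png

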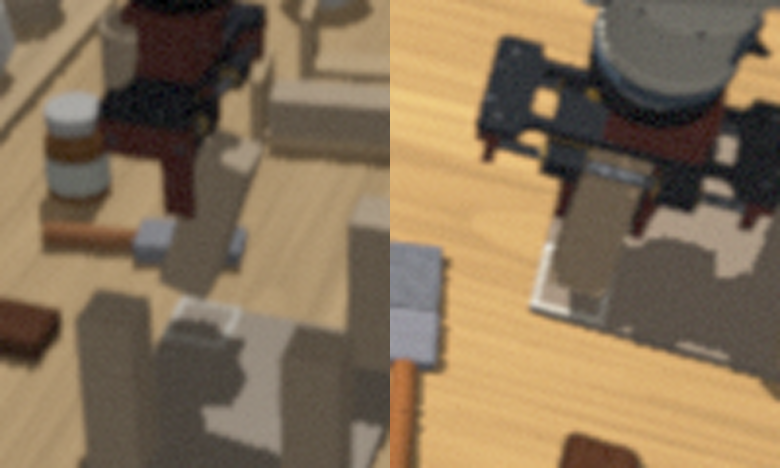

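View 11's side crop suggests the foot leans toward +x. I'll check that against projected models.

```bash
python3 -c "
from tl import *
o=st(); Rm=R.from_rotvec(o['orientation']).as_matrix(); p=o['ee_pos']-2*Rm[:,1]
def pts(L,th,w):
    t=np.radians(th); out={}
    for nm,u in(('foot',L),('top',L-130)):
        for v in(-20+w,20+w):
            for s in(-20,20):
                out[nm,v-w,s]=p+Rm@np.array([s,u*np.sin(t)+v*np.cos(t),u*np.cos(t)-v*np.sin(t)])
    return out
for L,th in((107,90),(107,80),(107,70)):
    print(L,th)
    for n,(x0,y0,k) in (('side',(227,164,3.9)),('scene',(357,167,3.9)),('wrist',(0,0,1))):
        print(n,{k2:tuple(((proj(n,q)-np.array([x0,y0]))*k).round().astype(int).tolist()) for k2,q in pts(L,th,3).items()})
print(proj('wrist',p).round())
"
```

```text
t 15.73 p [603.  152.9 145.4] yaw z -0.1 F [ 0.9   0.99 -5.23] M [ 0.014 -0.11  -0.046] w 39.8
107 90
side {('foot', -20, -20): (163, 300), ('foot', -20, 20): (182, 271), ('foot', 20, -20): (213, 310), ('foot', 20, 20): (230, 279), ('top', -20, -20): (156, 155), ('top', -20, 20): (175, 128), ('top', 20, -20): (208, 164), ('top', 20, 20): (227, 136)}
scene {('foot', -20, -20): (209, 305), ('foot', -20, 20): (150, 288), ('foot', 20, -20): (220, 254), ('foot', 20, 20): (163, 238), ('top', -20, -20): (247, 216), ('top', -20, 20): (182, 199), ('top', 20, -20): (259, 162), ('top', 20, 20): (195, 145)}
wrist {('foot', -20, -20): (295, 190), ('foot', -20, 20): (343, 190), ('foot', 20, -20): (296, 234), ('foot', 20, 20): (342, 234), ('top', -20, -20): (273, 266), ('top', -20, 20): (365, 266), ('top', 20, -20): (277, 341), ('top', 20, 20): (361, 341)}
107 80
side {('foot', -20, -20): (140, 292), ('foot', -20, 20): (159, 262), ('foot', 20, -20): (190, 308), ('foot', 20, 20): (207, 278), ('top', -20, -20): (161, 153), ('top', -20, 20): (180, 126), ('top', 20, -20): (213, 170), ('top', 20, 20): (
[... 583 characters left out ...]
250), ('foot', 20, -20): (166, 302), ('foot', 20, 20): (184, 273), ('top', -20, -20): (167, 152), ('top', -20, 20): (186, 124), ('top', 20, -20): (217, 176), ('top', 20, 20): (235, 148)}
scene {('foot', -20, -20): (201, 344), ('foot', -20, 20): (142, 327), ('foot', 20, -20): (209, 303), ('foot', 20, 20): (151, 287), ('top', -20, -20): (251, 201), ('top', -20, 20): (186, 183), ('top', 20, -20): (258, 160), ('top', 20, 20): (195, 144)}
wrist {('foot', -20, -20): (293, 149), ('foot', -20, 20): (345, 149), ('foot', 20, -20): (295, 191), ('foot', 20, 20): (343, 191), ('top', -20, -20): (273, 290), ('top', -20, 20): (365, 290), ('top', 20, -20): (280, 338), ('top', 20, 20): (358, 338)}
[319. 273.]
```

```bash
cat > fit.py <<'E'
from tl import *
from scipy.optimize import least_squares
o=get_obs(); Rm=R.from_rotvec(o['orientation']).as_matrix(); p=o['ee_pos']-2*Rm[:,1]
def C(L,th,w,u,v,s):
    u=L if u else L-130; v+=w
    return p+Rm@np.array([s,u*np.sin(th)+v*np.cos(th),u*np.cos(th)-v*np.sin(th)])
S=lambda x,y:np.array([227+x/3.9,164+y/3.9])
def res(q):
    L,th,w=q; r=[]
    r+=[proj('wrist',C(L,th,w,1,-20,0))[1]-188, proj('wrist',C(L,th,w,0,20,0))[1]-386]
    r+=list(proj('side',C(L,th,w,1,20,-20))-S(210,292))+list(proj('side',C(L,th,w,1,-20,-20))-S(160,275))+list(proj('side',C(L,th,w,0,20,-20))-S(262,150))
    return np.array(r)
f=least_squares(res,[107,1.4,3],loss='soft_l1'); print(f.x[0],np.degrees(f.x[1]),f.x[2],res(f.x).round(1))
L,th,w=f.x
for u in(1,0): print(C(L,th,w,u,0,0).round())
print('lowest',C(L,th,w,1,-20,0).round(),C(L,th,w,1,20,0).round())
E
python3 fit.py
```

```text
89.83026806778143 80.25641622220724 11.800260381798505 [ 0.4  0.2 -1.5  0.5 -1.5  0.8 -8.7  1. ]
[607. 153.  57.]
[584. 153. 185.]
lowest [626. 153.  60.] [587. 153.  53.]
```

```bash
sed "s/, proj('wrist',C(L,th,w,0,20,0))\[1\]-386//" fit.py > fit2.py; python3 fit2.py
python3 - <<'E'
import cv2,numpy as np
a=cv2.imread('pics/w9.png')[170:400,230:410]; b=cv2.imread('pics/side9.png')
a=cv2.resize(a,(400,511)); b=cv2.resize(b,(390,511))
cv2.imwrite('pics/x9.png',np.hstack([a,b]))
E
```

```text
85.39376085297182 71.82794698578427 22.511648796774704 [ 0.9 -2.3  0.5 -1.8 -0.7 -3.1  3.5]
[608. 153.  59.]
[568. 153. 183.]
lowest [627. 153.  66.] [589. 153.  53.]
```

View pics/x9.png

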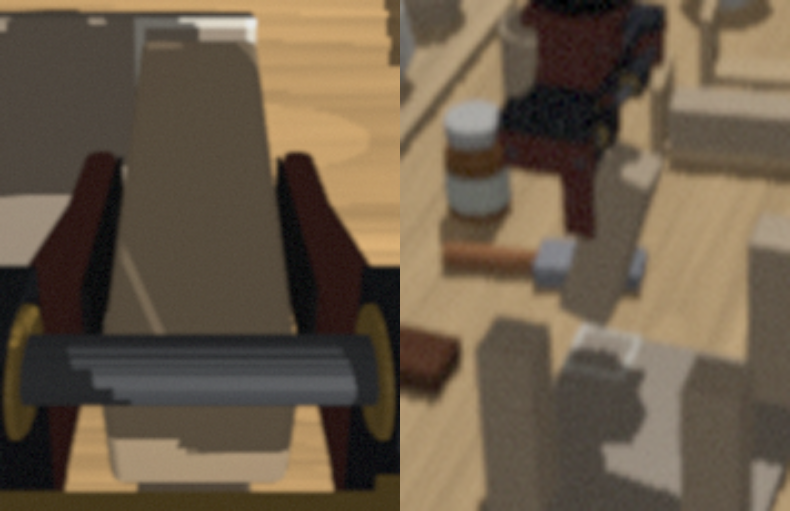

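View 12, the last, shows the post tilted about 15° with the foot forward, and the pads on only its front strip. I'll set its rear foot edge on the mark, then rotate it upright about that edge.

Emit:
{"method": "arm_command", "body": {"targets": [[0,8,-4,0],[0,10,-5,0],[0,9,0,0],[0,4,0,0],[0,2,0,0],[0,0,0,0],[0,0,0,0]]}}

```text
t: 16.32
ee_pos: [593.8, 152.9, 112.0]
orientation: [-1.208, 1.21, -1.211]
ft_force: [-0.9, -1.2, 6.5]
width: 40.1
```

Emit:
{"method": "arm_command", "body": {"targets": [[0,2,0,0],[0,0,0,0]]}}

```text
t: 16.48
ee_pos: [595.3, 152.9, 111.4]
orientation: [-1.205, 1.208, -1.212]
ft_force: [-1.0, -2.4, 14.7]
width: 39.7
```

Emit:
{"method": "arm_command", "body": {"targets": [[0,2,0,0],[0,0,0,0]]}}

```text
t: 16.65
ee_pos: [596.8, 153.0, 110.6]
orientation: [-1.202, 1.205, -1.214]
ft_force: [0.1, -3.3, 19.5]
width: 39.5
```

Emit:
{"method": "arm_command", "body": {"targets": [[0,-1,3,0],[0,0,3,0],[0,0.5,3,0],[0,0,0,0]]}}

```text
t: 16.98
ee_pos: [603.7, 152.8, 109.2]
orientation: [-1.206, 1.209, -1.212]
ft_force: [-1.3, -1.6, 11.7]
width: 39.6
```

```bash
cat > look.py <<'E'
from tl import *
import sys
st(); a=get_image('wrist'); cv2.imwrite('pics/%s_w.png'%sys.argv[1],a)
for r in silhouettes('wrist','post_a')[:3]:
    m=r['pixels']; ys,xs=np.nonzero(m)
    if 300<r['at'][0]<340: print('wrist',round(r['conf'],2),'rows',ys.min(),ys.max(),'cols',xs.min(),xs.max())
# side-view long-axis direction of post near mark, versus projected vertical
for n in('side','scene'):
    b=get_image(n); cv2.imwrite('pics/%s_%s.png'%(sys.argv[1],n),b)
    for t in('post_a','stander_1'):
        for r in silhouettes(n,t)[:6]:
            c=np.array(r['at'])
            if np.hypot(*(c-proj(n,(599,153,80))))<30:
                m=r['pixels']; ys,xs=np.nonzero(m)
                Lr=[(y,np.nonzero(m[y])[0][[0,-1]].tolist()) for y in range(ys.min(),ys.max()+1,4)]
                print(n,t,round(r['conf'],2),c.round(),Lr)
    for x,y in((579,173),(619,173),(579,133),(619,133)): print(n,x,y,'foot',proj(n,(x,y,15)).round(1),'top',proj(n,(x,y,145)).round(1))
E
python3 look.py k1
```

```text
t 16.98 p [603.7 152.8 109.2] yaw z -0.1 F [-1.27 -1.6  11.73] M [-0.426  0.675  0.024] w 39.6
wrist 0.72 rows 203 390 cols 275 364
side 579 173 foot [282.3 250.3] top [281.  213.7]
side 619 173 foot [269.6 248. ] top [267.6 211.5]
side 579 133 foot [286.6 242.4] top [285.6 206.4]
side 619 133 foot [274.2 240.2] top [272.5 204.3]
scene post_a 0.69 [407. 230.] [(213, [407, 408]), (217, [413, 420]), (221, [404, 415]), (225, [402, 417]), (229, [400, 415]), (233, [398, 414]), (237, [397, 412]), (241, [396, 411]), (245, [406, 409])]
scene 579 173 foot [411.8 235.7] top [421.3 213.1]
scene 619 173 foot [408.9 248.6] top [418.3 226.9]
scene 579 133 foot [397.4 231.8] top [405.4 208.9]
scene 619 133 foot [394.3 244.6] top [402.1 222.6]
```

Emit:
{"method": "arm_command", "body": {"targets": [[0,0,3,0],[0,0.5,3,0],[0,0.5,3,0],[0,0,0,0]]}}

```text
t: 17.72
ee_pos: [611.6, 152.8, 107.3]
orientation: [-1.208, 1.211, -1.211]
ft_force: [-1.3, -0.2, 8.2]
width: 39.4
```

```bash
python3 look.py k2 | grep -v top
python3 -c "
from tl import *
o=get_obs(); Rm=R.from_rotvec(o['orientation']).as_matrix(); p=o['ee_pos']
for z in (-15,-10,-5,0,5,10): print(z,proj('wrist',[p[0]+z,p[1],15]).round(), proj('wrist',[p[0]+z-40,p[1],145]).round())"
```

```text
t 17.72 p [611.6 152.8 107.3] yaw z -0.1 F [-1.34 -0.21  8.18] M [-0.284  0.838 -0.   ] w 39.4
wrist 0.74 rows 211 391 cols 274 365
side post_a 0.69 [283. 230.] [(209, [281, 286]), (213, [276, 289]), (217, [275, 289]), (221, [275, 289]), (225, [275, 289]), (229, [274, 288]), (233, [272, 288]), (237, [271, 288]), (241, [272, 287]), (245, [272, 285]), (249, [276, 283])]
scene post_a 0.79 [406. 231.] [(217, [405, 411]), (221, [412, 419]), (225, [402, 416]), (229, [400, 417]), (233, [398, 415]), (237, [397, 413]), (241, [396, 412]), (245, [407, 409])]
-15 [319. 231.] [319. 417.]
-10 [319. 225.] [319. 409.]
-5 [319. 219.] [319. 401.]
0 [319. 214.] [319. 392.]
5 [319. 208.] [319. 384.]
10 [319. 202.] [319. 375.]
```

Emit:
{"method": "arm_command", "body": {"targets": [[0,0.3,2,0],[0,0.3,2,0],[0,0.3,2,0],[0,0,0,0]]}}

```text
t: 18.45
ee_pos: [616.8, 152.7, 105.7]
orientation: [-1.21, 1.212, -1.21]
ft_force: [-3.7, -0.6, 5.4]
width: 39.8
```

```bash
python3 look.py k3 | grep -v top
python3 -c "
from tl import *
o=get_obs(); Rm=R.from_rotvec(o['orientation']).as_matrix(); p=o['ee_pos']
for z in (-10,-5,0,5): print(z,proj('wrist',[p[0]+z,p[1],15]).round(), proj('wrist',[p[0]+z-40,p[1],145]).round())"
```

```text
t 18.45 p [616.8 152.7 105.7] yaw z -0.1 F [-3.69 -0.63  5.39] M [-0.158  1.175  0.038] w 39.8
wrist 0.6 rows 216 391 cols 274 366
side post_a 0.71 [280. 229.] [(208, [280, 282]), (212, [274, 289]), (216, [273, 288]), (220, [273, 289]), (224, [273, 289]), (228, [273, 288]), (232, [273, 287]), (236, [273, 287]), (240, [273, 287]), (244, [272, 286]), (248, [274, 284])]
side stander_1 0.61 [255. 225.] [(222, [240, 253]), (226, [240, 263]), (230, [262, 264])]
-10 [319. 226.] [319. 412.]
-5 [319. 220.] [319. 404.]
0 [319. 214.] [319. 395.]
5 [319. 208.] [319. 387.]Traceback (most recent call last):
  File "look.py", line 15, in <module>
    Lr=[(y,np.nonzero(m[y])[0][[0,-1]].tolist()) for y in range(ys.min(),ys.max()+1,4)]
           ~~~~~~~~~~~~~~~~~~~^^^^^^^^
IndexError: index 0 is out of bounds for axis 0 with size 0
```

Emit:
{"method": "arm_command", "body": {"targets": [[0,0.2,2,0],[0,0.2,2,0],[0,0,0,0],[0,0,0,0]]}}

```text
t: 19.13
ee_pos: [621.1, 152.8, 105.2]
orientation: [-1.208, 1.211, -1.211]
ft_force: [-4.7, -0.4, 3.0]
width: 39.9
```

```bash
sed -i 's/Lr=\[.*/Lr=[(y,np.nonzero(m[y])[0][[0,-1]].tolist()) for y in range(ys.min(),ys.max()+1,4) if m[y].any()]/' look.py
python3 look.py k4 | grep -v top
python3 -c "
from tl import *
o=get_obs(); Rm=R.from_rotvec(o['orientation']).as_matrix(); p=o['ee_pos']
for z in (-10,-5,0,5): print(z,proj('wrist',[p[0]+z,p[1],15]).round(), proj('wrist',[p[0]+z-40,p[1],145]).round())"
```

```text
t 19.13 p [621.1 152.8 105.2] yaw z -0.1 F [-4.7  -0.38  2.99] M [ 0.009  1.142 -0.013] w 39.9
wrist 0.6 rows 219 391 cols 274 366
side post_a 0.79 [278. 229.] [(208, [278, 282]), (212, [272, 287]), (216, [271, 287]), (220, [272, 287]), (224, [272, 287]), (228, [272, 287]), (232, [271, 286]), (236, [271, 286]), (240, [271, 286]), (244, [271, 285]), (248, [273, 283])]
scene post_a 0.58 [405. 235.] [(221, [405, 409]), (225, [413, 418]), (229, [401, 415]), (233, [399, 415]), (237, [397, 413]), (241, [396, 411]), (245, [404, 410])]
-10 [319. 226.] [319. 413.]
-5 [319. 220.] [319. 405.]
0 [319. 215.] [319. 396.]
5 [319. 209.] [319. 388.]
```

The foot is now resisting (Fx -4.7 N, with about 7.6 N on the shelf), so it is flat or very nearly so. I'll ease off and open.

Emit:
{"method": "arm_command", "body": {"targets": [[0,0,-1,0],[0,0,0,0]]}}

```text
t: 19.7
ee_pos: [620.9, 152.8, 105.4]
orientation: [-1.207, 1.21, -1.211]
ft_force: [-0.3, -0.3, -1.0]
width: 39.8
```

Emit:
{"method": "arm_command", "body": {"targets": [[0,0,0,0],[0,0,0,0],[0,0,0,0],[0,0,0,0],[0,0,0,0]], "gripper": 58}}

```text
t: 20.12
ee_pos: [620.5, 152.8, 105.5]
orientation: [-1.208, 1.21, -1.211]
ft_force: [0.3, 0.6, -0.2]
width: 51.1
```

```bash
python3 look.py k5
python3 -c "
from tl import *
o=get_obs(); p=o['ee_pos']
for x in (605,610,615,620,625): print(x,proj('wrist',[x,p[1],15]).round(), proj('wrist',[x-40,p[1],145]).round())"
```

```text
t 20.12 p [620.5 152.8 105.5] yaw z -0.1 F [ 0.26  0.62 -0.25] M [ 0.032 -0.009  0.013] w 51.1
wrist 0.77 rows 217 390 cols 274 366
side 579 173 foot [282.3 250.3] top [281.  213.7]
side 619 173 foot [269.6 248. ] top [267.6 211.5]
side 579 133 foot [286.6 242.4] top [285.6 206.4]
side 619 133 foot [274.2 240.2] top [272.5 204.3]
scene 579 173 foot [411.8 235.7] top [421.3 213.1]
scene 619 173 foot [408.9 248.6] top [418.3 226.9]
scene 579 133 foot [397.4 231.8] top [405.4 208.9]
scene 619 133 foot [394.3 244.6] top [402.1 222.6]
605 [319. 232.] [319. 421.]
610 [319. 226.] [319. 413.]
615 [319. 221.] [319. 405.]
620 [319. 215.] [319. 396.]
625 [319. 209.] [319. 388.]
```

Emit:
{"method": "arm_command", "body": {"targets": [[0,0,0,0],[0,0,0,0],[0,0,0,0],[0,-10,0,0],[0,-20,0,0],[0,-25,0,0],[0,-25,0,0],[0,-25,0,0],[0,-20,0,0],[0,0,-30,0],[0,0,-35,0],[0,0,-35,0],[0,0,-20,0],[0,0,0,0],[0,0,0,0]], "gripper": 100}}

```text
t: 21.77
ee_pos: [500.0, 153.2, 231.5]
orientation: [-1.207, 1.209, -1.211]
ft_force: [-0.1, -0.5, 0.2]
width: 88.0
```

```bash
python3 look.py k6
python3 - <<'E'
from tl import *
for n in('wrist','side','scene'):
    print(n)
    get_image(n)
    for t in('stander_1','post_a_mid'):
        for r in tip_of(n,t): print(t,round(r['conf'],2),np.round(r['at'],1),onz(n,r['at'],15 if t[0]=='s' else 80).round(1))
    for t in('stander_1','post_a'): rects(n,t,145)
E
```

```text
t 21.77 p [500.  153.2 231.5] yaw z -0.1 F [-0.07 -0.52  0.24] M [ 0.028 -0.004  0.012] w 88.0
wrist 0.98 rows 52 112 cols 291 348
wrist 0.67 rows 197 281 cols 294 341
side post_a 0.98 [280. 228.] [(207, [273, 279]), (211, [269, 285]), (215, [269, 285]), (219, [269, 285]), (223, [269, 285]), (227, [269, 285]), (231, [269, 285]), (235, [269, 286]), (239, [269, 286]), (243, [270, 286]), (247, [270, 283])]
side stander_1 0.36 [277. 228.] [(207, [273, 278]), (211, [270, 285]), (215, [269, 285]), (219, [269, 285]), (223, [269, 285]), (227, [269, 285]), (231, [270, 285]), (235, [270, 286]), (239, [270, 286]), (243, [270, 286]), (247, [271, 284])]
side 579 173 foot [282.3 250.3] top [281.  213.7]
side 619 173 foot [269.6 248. ] top [267.6 211.5]
side 579 133 foot [286.6 242.4] top [285.6 206.4]
side 619 133 foot [274.2 240.2] top [272.5 204.3]
scene post_a 0.8 [408. 229.] [(210, [407, 409]), (214, [405, 420]), (218, [403, 419]), (222, [402, 418]), (226, [400, 417]), (230, [399, 416]), (234, [397, 414]), (238, [396, 412]), (242, [396, 411]), (246, [405, 409])]
scene 579 173 foot [411.8 235.7
[... 1318 characters left out ...]
yaw -80.2
post_a 0.65 [278. 227.] 685 [567.4 237. ] [ 45. 201.] long yaw -70.0
scene
stander_1 0.8 [414.6 196.7] [454.7 156.8  15. ]
stander_1 0.72 [468.2 211.2] [456.9 310.4  15. ]
stander_1 0.67 [461.4 256. ] [598.8 311.   15. ]
post_a_mid 0.94 [408.1 227.2] [591.8 153.9  80. ]
stander_1 0.94 [478. 200.] 672 [496.7 301.7] [ 44. 125.] long yaw -19.2
stander_1 0.81 [418. 182.] 561 [494.9 151.4] [ 41. 117.] long yaw -5.3
stander_1 0.69 [471. 246.] 704 [628.5 302.1] [ 48. 107.] long yaw -19.1
post_a 0.88 [409. 227.] 539 [627.1 150.8] [40. 97.] long yaw -5.2
post_a 0.88 [299. 197.] 595 [ 618.9 -135.1] [110.  41.] long yaw 7.6
post_a 0.77 [224. 154.] 634 [ 552.4 -366.5] [ 51. 120.] long yaw -1.8
```

```bash
python3 -c "
from h import *
st(); print(close_job())"
```

```text
t 22.92 p [500.2 153.  230.4] yaw z -0.1 F [0.39 0.47 0.8 ] M [0.045 0.068 0.024] w 87.7
the job is handed in; nothing more can be done
None
```

The solid post is standing upright on the bare mark, and I handed the job in at about 23 s of the 72 s allowed.

- **Finding the solid post:** I lifted the middle cradle's post first. It weighed about 4.65 N (roughly 475 g), which only a solid post can reach, so I did not lift the other two.
- **Standing it up:** I regripped it near one end and pivoted it upright against its own cradle's end board. I then carried it to the shelf, tipped it flat about its rear foot edge, and released it.
- **Slip in the grip:** the wrist view first suggested the post was vertical. The side view showed it had slipped in the pads and was leaning about 10–18°, with the two fits disagreeing on the amount. I corrected this on the shelf before letting go.
- **Final position:** the wrist camera put the top of the post at (599.6, 152.5), square to the shelf. The mark measured about (599, 153), and the standing posts imply (600, 152). In the side view the post's edges match a vertical post.
- **Rougher estimates:** two single-point network estimates were 6–8 mm off this but still within tolerance.
- **Other objects:** the three posts already standing read within about 10 mm of their first positions, with the wrist view closest. The two hollow posts were never touched. I did not re-measure the jar, mug, bowl, brush or rib block at the end, but the arm never went near them.

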